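Open the boiler clamp with its fold-out handwheel handle

ROBOT

A 6-joint arm with a two-finger parallel gripper is mounted at the origin on the work surface. World frame = base frame: x ahead of the robot, y to its left, z up, the work surface at z = 0. Lengths are in m, angles in rad, forces in N, time in s.
With the tool pointing down it reaches from about 0.35 to 0.975 m from the base axis. Payload 4.9 kg.
Tool frame: the origin (TCP) lies at the very end of the fingers, on their centre line; the grasp point (between the pads) lies 19 mm behind it; x points along the fingers, z is the direction in which the jaws open and shut, and the axes are right-handed (so a half turn about x gives the same grasp; the last joint's range is limited). The gripper opens to 85 mm and grips with 20 to 120 N. Pads are 22 mm wide; open, the fingers measure 114 mm over their backs; the gripper's body (76 mm by 85 mm) begins 54 mm behind the grasp point. The pads swing forward as they close: fully open they stand 13 mm farther back than shut.
Start: joints at [-1.343, 0.053, 1.613, -0, 1.476, -0.119], TCP at [0.212, -0.588, 0.231] pointing down, gripper open.
Joint ranges: [-3.01, 3.01], [-1.01, 2.22], [0.06, 2.58], [-1.02, 4.17], [0.09, 2.62], [-3.14, 3.14]. Speed limits (rad/s): [2.57, 2.57, 3.14, 3.14, 3.14, 3.14].

INTERFACE

Orientations are given as a unit quaternion [w, x, y, z].
In Python, from plant import manip, vision, job gives the robot as it stands.
- The arm moves only by the tool servo_tool, never from a script. Its arguments are lists of equal length, an entry for each row: "twist": the turn, a rotation vector about the world's x, y, z in rad, a list of three; "xyz": the shift along the world's x, y, z in cm, a list of three; "fingers": the opening, from 0 (shut) to 1 (fully open). In form: {"twist": [[wx, wy, wz], ...], "xyz": [[x, y, z], ...], "fingers": [fingers, ...]}. A call has 1 to 8 rows; each row shifts and turns the commanded pose from where the row before left it; what a row does not reach is not made up. A row lasts 1/8 s, in which the tool goes at most 62.5 mm and 10.7 degrees, less where a joint would pass 70% of its speed; a pose out of reach is approached as far as the arm can. A call with a gripper value outside its range is refused whole. The fingers move at their own pace and stop on an object; the grip force is fixed at half the most. Time passes only in rows, so rows that do not move let the fingers close. It gives the time, the measured TCP pose, the force and the opening at its end, in the units of the state.
- manip.state(): the state, without advancing time (a new reading comes with each control period).
- vision.grab_frame(name): name is "side" or "top"; returns the picture (480x640x3 uint8, red, green, blue); there is no depth.
- vision.get_calibration(name): a dict with "camera_matrix" (3x3 intrinsics, pixels), "k1" (the pictures are not rectified: a ray, as slopes to the right and down, at radius r is drawn at 1 + k1 r^2 times it, then the intrinsics apply), "origin" and "orientation" of the camera in the world. Camera axes: x right, y up, looking along -z (the intrinsics and any distortion apply to the point x, -y, -z); pixel columns grow to the right and rows downward; lengths in m; the calibration is good to about 2 mm. A picture is of the moment at which its call begins. get_calibration takes no time and is no camera call.
- job.job_done(): hands the job in, once; it reports no verdict.
Trained networks look in the newest picture that a camera, given by its name, has taken for a name from the list of things; names that differ only in an ending like _2 or _b are one class to them, and where a whole thing is asked for, a point or a joint stands for the part that bears it (a point fixed in the world has none). Each returns a list of dicts, best first, with "score" (0 to 1); they miss things now and then, are a little off and sometimes report something else, mostly with a low value. They report only what shows in the picture. A call takes as long as a camera call.
- vision.spot_in(camera, label): "extent" ([centre column, centre row, width, height] in pixels, round what is visible of it).
The state is a dict: "time": time; "joint_pos": joint angles; "joint_vel": joint speeds; "joint_efforts": joint torques, N m; "tool_pos": TCP position; "tool_rot": TCP orientation; "contact_force": force on the tool from outside, world axes, zero at the start; "ft_torque": the same for the moment, N m; "gripper_width": opening from 0.0 (shut) to 1.0 (fully open).
Only numpy, scipy, OpenCV 4.12 (cv2) and the standard library are available. Lean on these libraries where they do the work, as an engineer would, in place of code of your own. Each camera call takes 0.05 s, during which the arm holds its last target.

TASK

The jaws of the bench clamp with the orange handle are too close together for the brass boiler. Swing its folding orange handle up until it stands upright, use it to turn the handwheel one full turn clockwise (seen from above) so that the jaw moves back, then fold the handle down flat again and let go. Do not turn the wheel of the other clamp, the one with the black handle.

Things in the scene. Friction and masses are not known exactly. Their poses are not given: they have to be found in the camera images.
- handle (a joint): Folding handle with the orange ball, rad: 0 = folded flat, lying level over the handwheel, pointing from its hinge at the rim in towards the hub; 1.57 = upright (it stops at 1.66). Its hinge pin is level and square to the handle, 75 mm from the wheel's axis, level with hub. The stiff hinge (0.04 N m) stays where it is left; it may start up to 0.25 rad raised.
- grip (a point): Centre of the ball at the handle's free end, the place to grip, 55 mm from its hinge; x along the handle, away from the hinge, y along the hinge pin. Orange plastic ball, 26 mm diameter, on a 13 mm shank; the ball swivels freely on the shank's end, so a gripper that holds it may keep its direction throughout. Folded flat, it has free space 35 mm to both sides and 20 mm below its centre (open wheel).
- hub (a point): Point on the vertical axis of the level steel handwheel of the same clamp, 131 mm above the table; x towards the handle's hinge, z up. Rim circle 75 mm radius, 14 mm thick, 115 mm above the table; three sunken spokes. It turns easily (0.1 N m), stays where left, and has 1.1 turns or more clockwise before its stop. The clamp: grey, 325 x 120 mm, bolted down, jaws beyond the wheel.
- jaw_top (a point): Middle of the top face of the same clamp's sliding steel jaw, 95 mm above the table. The jaw moves 30 mm straight back towards the handwheel for each turn of the wheel clockwise (seen from above).
- spare_hinge (a point): Handle hinge on the handwheel of the other clamp, alike but with a black handle; also 75 mm from its wheel's axis and 131 mm above the table; x points away from that axis. That wheel is not to be turned. The clamps stand side by side; the one with the orange handle may be the left or the right one.

How it is judged:
On the way, in this order (a step that is already met when the one before it is completed fails the run):
1. the orange handle is swung up to within about 15 degrees of upright before the wheel is turned (the jaw still within 6 mm of its start) (value of joint handle above 1.3 rad and distance of jaw_top from where it was at the start of the episode below 0.006 m), for 0.1 s.
2. with the handle up, the wheel is turned one full turn clockwise: the jaw is 26 to 34 mm back from its start (value of joint handle above 1.2 rad and distance of jaw_top from where it was at the start of the episode between 0.026 and 0.034 m), for 0.1 s.
At the end, for the whole second after the job is handed in: The jaw of the clamp with the orange handle is 26 to 34 mm back from where it started (one full turn, give or take an eighth), and its handle is folded flat to within 0.2 rad (11 degrees) (value of joint handle below 0.2 rad and distance of jaw_top from where it was at the start of the episode between 0.026 and 0.034 m); the robot touches nothing.
It fails at once if the wheel of the other clamp is turned (its hinge has moved by more than 20 mm, about 15 degrees) (distance of spare_hinge from where it was at the start of the episode above 0.02 m).
It also fails if it takes over 61 s, if anything falls off the work surface, if the arm or the gripper's body presses on something with over 40 N, if the wrist force passes 120 N, or if a joint passes its speed limit or range.

## Working session

There is one attempt and no reset: what is moved stays moved. The work goes in short steps, Python scripts to look and compute and a tool call to move; the robot and the scene stay as the last step left them, time stands still between calls to the robot, and variables do not carry over. Pictures are saved under pics/ and viewed, and the job is handed in when it is done.

Besides the shell and the picture viewer there is one more tool, called after "Emit:" by a JSON object that holds its "api" and its "payload". servo_tool: Moves the arm, as the interface text tells. Its arguments: {"type":"object","properties":{"twist":{"type":"array","items":{"type":"array","items":{"type":"number"}}},"xyz":{"type":"array","items":{"type":"array","items":{"type":"number"}}},"fingers":{"type":"array","items":{"type":"number"}}},"required":["twist","xyz","fingers"]}

```bash
mkdir -p pics; ls; python3 - <<'E'
from plant import manip, vision, job
import cv2
print(manip.state())
for n in ("side","top"):
    im=vision.grab_frame(n); cv2.imwrite(f"pics/{n}0.png",im[:,:,::-1]); print(n,vision.get_calibration(n))
    for l in ("grip","handle","hub","jaw_top","spare_hinge"):
        print(n,l,vision.spot_in(n,l)[:3])
print(manip.state()['time'])
E
```

```text
pics
{'time': 0.0, 'joint_pos': array([-1.34302157e+00,  5.33524215e-02,  1.61431625e+00, -5.36124022e-06,
        1.47600464e+00, -1.18984250e-01]), 'joint_vel': array([-1.09038024e-04,  7.26451716e-05, -1.67909730e-03, -1.01214507e-03,
       -1.90673013e-03,  4.77012489e-04]), 'joint_efforts': array([-6.24110453e-04, -3.93681800e+01, -3.70178998e+01, -2.64134751e-04,
        7.09562548e-03,  1.08489036e-06]), 'tool_pos': array([ 0.21227124, -0.58717438,  0.23005249]), 'tool_rot': array([ 0.57821063,  0.40673695,  0.5793085 , -0.40575753]), 'contact_force': array([-0.30930908,  0.63527947,  0.29093657]), 'ft_torque': array([-0.0059897 ,  0.0548878 , -0.01024853]), 'gripper_width': 1.00244865041108}
side {'camera_matrix': array([[505.2007906 ,   0.        , 310.19495687],
       [  0.        , 505.2007906 , 242.90496821],
       [  0.        ,   0.        ,   1.        ]]), 'k1': -0.036641591034931906, 'origin': array([0.25652666, 0.52383808, 0.74141635]), 'orientation': array([-0.23798824, -0.10393972,  0.3715301 ,  0.89136049])}
side grip [{'extent': [409.6, 182.9, 29.2, 25.9], 's
[... 322 characters left out ...]
2.78632315,   0.        , 321.19729521],
       [  0.        , 582.78632315, 231.96628809],
       [  0.        ,   0.        ,   1.        ]]), 'k1': -0.10055538494584118, 'origin': array([ 0.39483244, -0.01230592,  1.16964285]), 'orientation': array([-0.69978283, -0.06318023,  0.04740251,  0.70997553])}
top grip [{'extent': [464.6, 272.4, 17.9, 42.2], 'score': 0.57}]
top handle [{'extent': [465.2, 272.0, 16.6, 41.7], 'score': 0.91}]
top hub [{'extent': [208.8, 237.2, 84.0, 83.3], 'score': 0.74}, {'extent': [463.4, 249.1, 85.0, 87.8], 'score': 0.6}]
top jaw_top [{'extent': [436.0, 186.4, 60.8, 39.9], 'score': 0.72}]
top spare_hinge [{'extent': [206.3, 237.4, 84.0, 84.7], 'score': 0.84}]
0.6
```

View pics/top0.png

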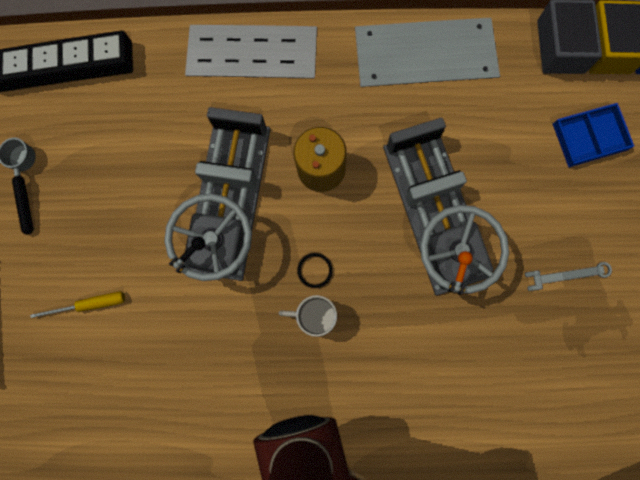

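View pics/side0.png

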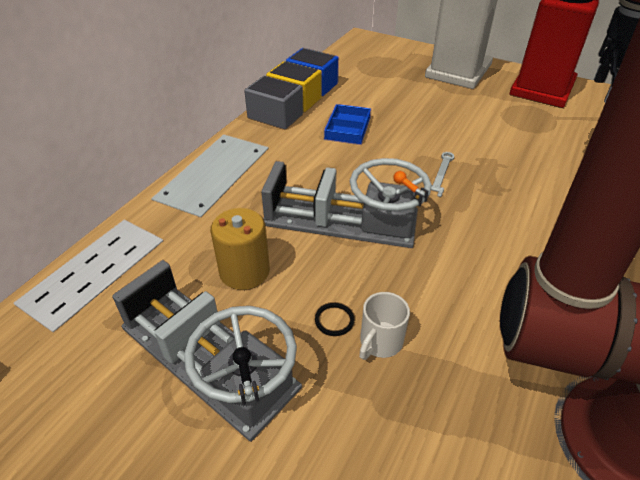

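```bash
python3 - <<'E'
import cv2
for n,(x0,y0,x1,y1) in dict(top=(390,140,550,340),side=(280,130,480,260)).items():
    im=cv2.imread(f"pics/{n}0.png")[y0:y1,x0:x1]
    s=3 if n=='top' else 4
    cv2.imwrite(f"pics/{n}0z.png",cv2.resize(im,None,fx=s,fy=s,interpolation=cv2.INTER_CUBIC))
E
```

```text
(no output)
```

View pics/top0z.png

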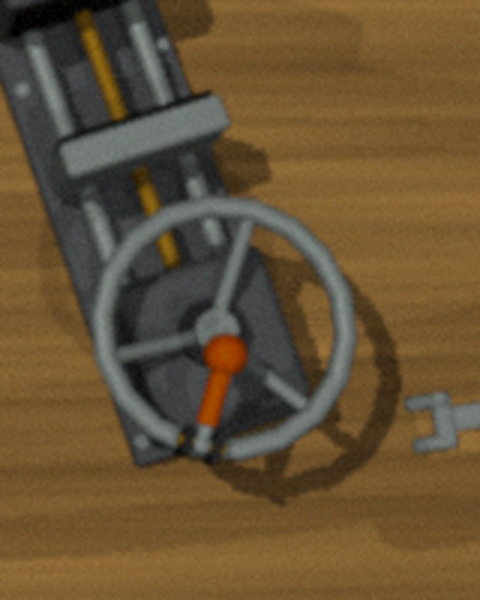

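View pics/side0z.png

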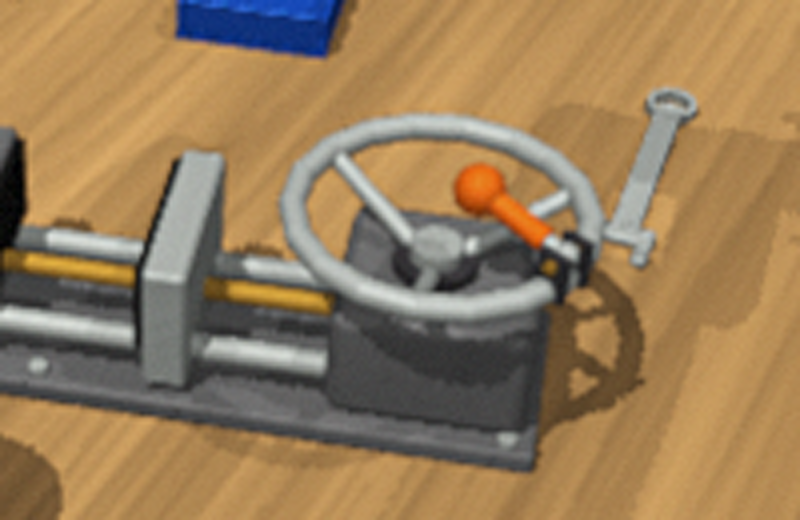

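The orange handle is on the right-hand clamp. In top, its ball is at about (465,258), its hinge at (458,286) and the rim centre at (465,249). In side, the ball is at about (400,177).

```bash
cat > h.py <<'E'
import numpy as np, cv2
from scipy.spatial.transform import Rotation as R
from scipy.optimize import least_squares
from plant import manip, vision, job
def C(n):
    c=vision.get_calibration(n); q=np.array(c['orientation']); return c, R.from_quat([q[1],q[2],q[3],q[0]]).as_matrix()
def proj(n,p):
    c,M=C(n); q=(np.atleast_2d(p)-c['origin'])@M
    a=np.stack([q[:,0]/-q[:,2], -q[:,1]/-q[:,2]],1); r2=(a**2).sum(1,keepdims=True)
    a=a*(1+c['k1']*r2); K=c['camera_matrix']; return a*[K[0,0],K[1,1]]+[K[0,2],K[1,2]]
def ray(n,px):
    c,M=C(n); K=c['camera_matrix']
    s=cv2.undistortPoints(np.array([[px]],float),K,np.array([c['k1'],0,0,0.]))[0,0]
    d=M@np.array([s[0],-s[1],-1]); return c['origin'],d/np.linalg.norm(d)
def atz(n,px,z):
    o,d=ray(n,px); return o+d*(z-o[2])/d[2]
def tri(pt,ps):
    f=lambda p: np.r_[proj('top',p)[0]-pt, proj('side',p)[0]-ps]
    s=least_squares(f,atz('top',pt,.13)); return s.x,s.fun
def orange(im):
    hsv=cv2.cvtColor(im,cv2.COLOR_RGB2HSV); return cv2.inRange(hsv,(4,210,110),(12,255,255))
E
python3 - <<'E'
from h import *
for n in("top","side"):
    im=cv2.imread(f"pics/{n}0.png")[:,:,::-1].copy(); m=orange(im)
    k,l,s,c=cv2.connectedComponentsWithStats(m)
    for i in range(1,k):
        if s[i][4]>20: print(n,s[i],c[i])
b,f=tri([465,258],[400,176.7]); print('ball',b,f)
# rim fit: pick points on the rim centre line
top=np.array([[225,205],[105,330],[345,328],[150,425],[320,415],[135,245],[310,240]])/3+[390,140]
P=np.array([atz('top',p,.120) for p in top])
s=least_squares(lambda q:np.hypot(P[:,0]-q[0],P[:,1]-q[1])-q[2],[*P[:,:2].mean(0),.075]); print('rim top',s.x,s.fun)
side=np.array([[430,122],[292,205],[590,215],[440,305],[340,145],[330,275],[530,145]])/4+[280,130]
P=np.array([atz('side',p,.118) for p in side])
s=least_squares(lambda q:np.hypot(P[:,0]-q[0],P[:,1]-q[1])-q[2],[*P[:,:2].mean(0),.075]); print('rim side',s.x,s.fun)
print('hinge top',atz('top',[458.3,286],.131),'side',atz('side',[280+567/4,130+252/4],.131))
print('spare', atz('top',[178,265],.131))
E
```

```text
top [459 252  13  30 137] [464.23357664 260.7810219 ]
side [394 171  21  21 116] [401.89655172 179.89655172]
ball [ 0.50612801 -0.24509028  0.1414502 ] [ 0.04260268  0.13556517 -0.15234634 -0.02967637]
rim top [ 0.52440653 -0.25163114  0.07500092] [ 0.00098031 -0.00107088 -0.00251276  0.00076437  0.00122963 -0.00041346
  0.00102278]
rim side [ 0.52482698 -0.24749046  0.07461263] [ 0.00100473 -0.00024907 -0.00069528 -0.00166606 -0.00231469  0.00273204
  0.00118833]
hinge top [ 0.45760223 -0.23299735  0.131     ] side [ 0.45403204 -0.23160091  0.131     ]
spare [0.50264614 0.27000621 0.131     ]
```

```bash
cat >> h.py <<'E'
def tool():
    s=manip.state(); q=s['tool_rot']; return s, R.from_quat([q[1],q[2],q[3],q[0]]).as_matrix()
E
python3 - <<'E'
from h import *
s,M=tool(); print(M.round(3)); a=np.degrees(np.arctan2(M[1,2],M[0,2])); print('jaw dir',a)
print('pin dir 75.7; twist z deg options', [(((75.7-a+k*180)+180)%360-180) for k in(0,1)], s['joint_pos'].round(2))
print((np.array([.506,-.245,.21])-s['tool_pos'])*100)
E
```

```text
[[-0.    0.94  0.34]
 [-0.    0.34 -0.94]
 [-1.   -0.    0.  ]]
jaw dir -70.13061445731745
pin dir 75.7; twist z deg options [np.float64(145.83061445731744), np.float64(-34.16938554268256)] [-1.34  0.05  1.61 -0.    1.48 -0.12]
[29.35769287 34.2782847  -2.13301852]
```

Emit:
{"api": "servo_tool", "payload": {"twist": [[0,0,-0.06],[0,0,-0.06],[0,0,-0.06],[0,0,-0.06],[0,0,-0.06],[0,0,-0.06],[0,0,-0.06],[0,0,-0.06]], "xyz": [[2.9,3.4,0.5],[2.9,3.4,0],[2.9,3.4,0],[2.9,3.4,0],[2.9,3.4,0],[2.9,3.4,0],[2.9,3.4,0],[2.9,3.4,0]], "fingers": [0.47,0.47,0.47,0.47,0.47,0.47,0.47,0.47]}}

```text
time: 1.6
tool_pos: [0.4453, -0.3146, 0.2366]
tool_rot: [0.465, 0.533, 0.465, -0.533]
contact_force: [0.5, -0.6, 0.3]
gripper_width: 0.472
```

Emit:
{"api": "servo_tool", "payload": {"twist": [[0,0,-0.06],[0,0,-0.056],[0,0,0],[0,0,0]], "xyz": [[2.9,3.4,0],[2.9,3.4,0],[0,0,0],[0,0,0]], "fingers": [0.47,0.47,0.47,0.47]}}

```text
time: 2.1
tool_pos: [0.5023, -0.248, 0.2363]
tool_rot: [-0.434, -0.558, -0.434, 0.558]
contact_force: [-0.5, 0.5, -0.6]
gripper_width: 0.466
```

```bash
python3 - <<'E'
from h import *
for n in("top","side"):
    im=vision.grab_frame(n); cv2.imwrite(f"pics/{n}1.png",im[:,:,::-1])
s,M=tool(); print(M.round(3), s['tool_pos'],s['gripper_width'],s['time'])
a=np.degrees(np.arctan2(M[1,2],M[0,2])); print(a)
E
```

```text
[[-0.     0.969 -0.248]
 [-0.    -0.248 -0.969]
 [-1.    -0.     0.   ]] [ 0.50189552 -0.24855265  0.23629174] 0.4734725149075323 2.2
-104.33753697601284
```

View pics/side1.png

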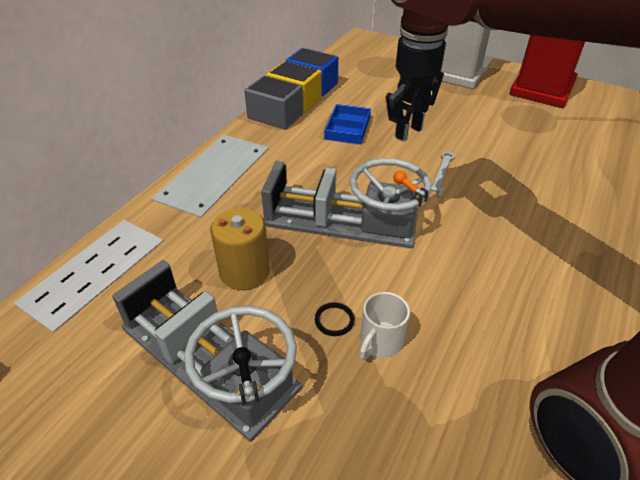

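View pics/top1.png

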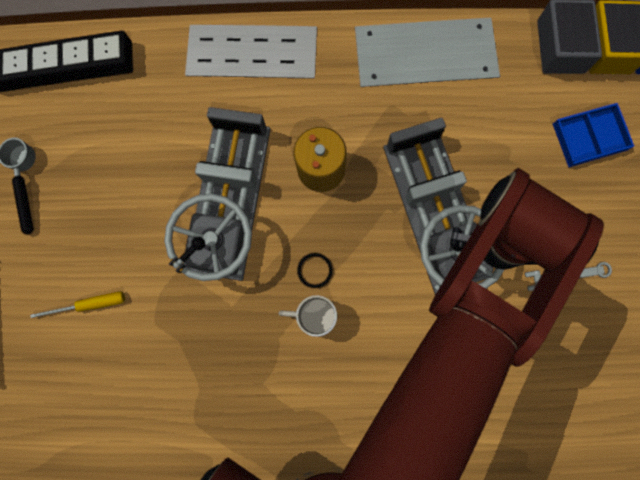

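Emit:
{"api": "servo_tool", "payload": {"twist": [[0,0,0],[0,0,0],[0,0,0],[0,0,0],[0,0,0],[0,0,0]], "xyz": [[0.4,0.35,-2.4],[0,0,-3.0],[0,0,-3.0],[0,0,-2.0],[0,0,-1.0],[0,0,0]], "fingers": [0.47,0.47,0.47,0.47,0.47,0.47]}}

```text
time: 2.95
tool_pos: [0.5062, -0.2445, 0.1221]
tool_rot: [-0.434, -0.558, -0.434, 0.558]
contact_force: [0.3, -0.1, 0.5]
gripper_width: 0.47
```

```bash
python3 - <<'E'
from h import *
im=vision.grab_frame("side"); cv2.imwrite("pics/side2z.png",cv2.resize(im[90:240,300:480,::-1],None,fx=4,fy=4,interpolation=cv2.INTER_CUBIC))
s,M=tool(); print(s['tool_pos'],s['contact_force'],s['gripper_width'])
E
```

```text
[ 0.50674312 -0.24469783  0.12299337] [1.00805745 0.41330805 0.04968402] 0.46767193928988765
```

View pics/side2z.png

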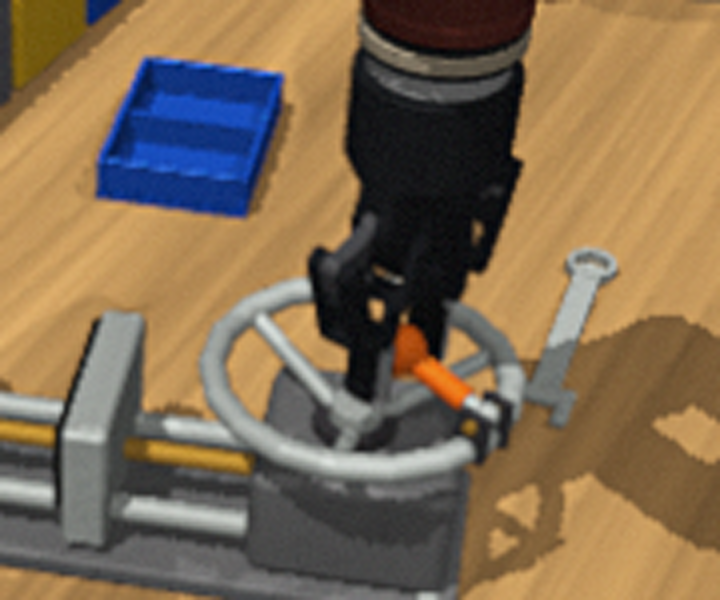

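Emit:
{"api": "servo_tool", "payload": {"twist": [[0,0,0],[0,0,0],[0,0,0],[0,0,0],[0,0,0],[0,0,0]], "xyz": [[0,0,0],[0,0,0],[0,0,0],[0,0,0],[0,0,0],[0,0,0]], "fingers": [0.2,0.1,0.1,0.1,0.1,0.1]}}

```text
time: 3.75
tool_pos: [0.5073, -0.245, 0.1231]
tool_rot: [0.435, 0.559, 0.433, -0.558]
contact_force: [2.9, -4.7, 0.6]
gripper_width: 0.267
```

```bash
python3 - <<'E'
from h import *
th=np.linspace(.19,1.5,15); x=.055*np.cos(th); z=.055*np.sin(th)
u=np.array([.969,-.247])
p=np.c_[x[:,None]*u,z]*100
d=np.diff(np.round(p,2),axis=0); print(d.round(2).tolist())
E
```

```text
[[-0.11, 0.03, 0.5], [-0.17, 0.04, 0.49], [-0.2, 0.05, 0.46], [-0.25, 0.06, 0.45], [-0.28, 0.08, 0.42], [-0.33, 0.08, 0.39], [-0.35, 0.09, 0.36], [-0.39, 0.1, 0.33], [-0.42, 0.1, 0.28], [-0.44, 0.12, 0.24], [-0.45, 0.11, 0.2], [-0.48, 0.12, 0.16], [-0.49, 0.13, 0.11], [-0.49, 0.12, 0.06]]
```

Emit:
{"api": "servo_tool", "payload": {"twist": [[0,0,0],[0,0,0],[0,0,0],[0,0,0],[0,0,0],[0,0,0],[0,0,0]], "xyz": [[-0.11,0.03,0.5],[-0.17,0.04,0.49],[-0.2,0.05,0.46],[-0.25,0.06,0.45],[-0.28,0.08,0.42],[-0.33,0.08,0.39],[-0.35,0.09,0.36]], "fingers": [0.1,0.1,0.1,0.1,0.1,0.1,0.1]}}

```text
time: 4.62
tool_pos: [0.4909, -0.2405, 0.1546]
tool_rot: [0.435, 0.559, 0.433, -0.557]
contact_force: [3.6, -3.2, 3.4]
gripper_width: 0.268
```

```bash
python3 - <<'E'
from h import *
im=vision.grab_frame("side"); cv2.imwrite("pics/side3z.png",cv2.resize(im[90:240,300:480,::-1],None,fx=4,fy=4,interpolation=cv2.INTER_CUBIC))
s,M=tool(); print(s['tool_pos'],s['contact_force'],s['gripper_width'])
E
```

```text
[ 0.49054999 -0.24036154  0.15496969] [ 4.21913931 -2.50416158  4.35364309] 0.27082190758861335
```

View pics/side3z.png

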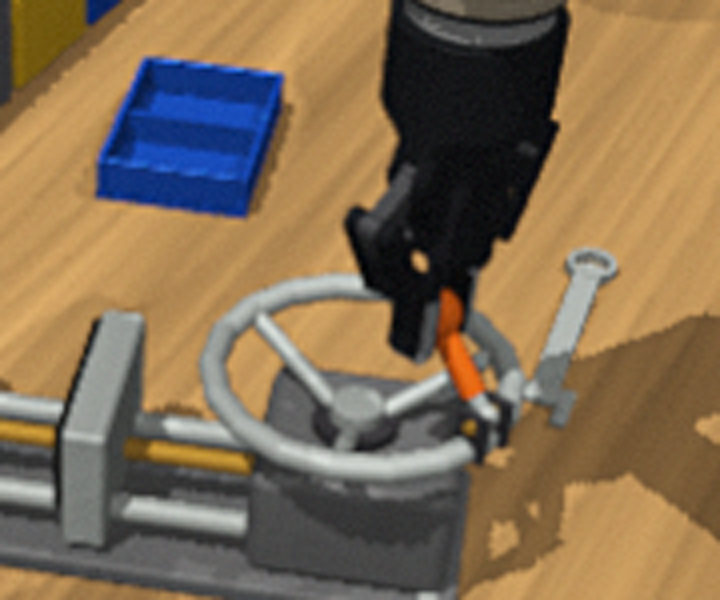

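Works with low forces; the handle is rising. Next, the rest of the arc.

Emit:
{"api": "servo_tool", "payload": {"twist": [[0,0,0],[0,0,0],[0,0,0],[0,0,0],[0,0,0],[0,0,0],[0,0,0],[0,0,0]], "xyz": [[-0.39,0.1,0.33],[-0.42,0.1,0.28],[-0.44,0.12,0.24],[-0.45,0.11,0.2],[-0.48,0.12,0.16],[-0.49,0.13,0.11],[-0.49,0.12,0.06],[0,0,0]], "fingers": [0.1,0.1,0.1,0.1,0.1,0.1,0.1,0.1]}}

```text
time: 5.68
tool_pos: [0.4586, -0.2317, 0.1689]
tool_rot: [0.434, 0.559, 0.434, -0.558]
contact_force: [0.4, 1.0, 9.6]
gripper_width: 0.268
```

```bash
python3 - <<'E'
from h import *
im=vision.grab_frame("side"); cv2.imwrite("pics/side4z.png",cv2.resize(im[90:240,300:480,::-1],None,fx=4,fy=4,interpolation=cv2.INTER_CUBIC)); cv2.imwrite("pics/side4.png",im[:,:,::-1])
im=vision.grab_frame("top"); cv2.imwrite("pics/top4.png",im[:,:,::-1])
s,M=tool(); print(s['tool_pos'],s['contact_force'],s['gripper_width'])
E
```

```text
[ 0.45864032 -0.23169338  0.1688731 ] [0.26907456 1.30357586 9.99141545] 0.27114086976493806
```

View pics/side4z.png

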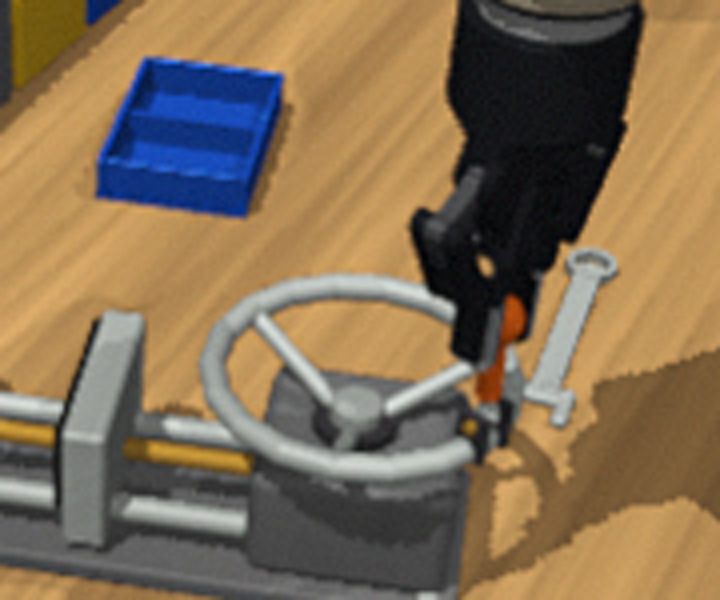

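```bash
python3 - <<'E'
from h import *
im=cv2.imread("pics/side4z.png")
hub=np.array([.5245,-.25,.131]);u=np.array([-.969,.247,0])
def z(p): return ((proj('side',p)[0]-[300,90])*4+1.5)
hg=hub+.075*u
print('hinge',z(hg))
for t in(1.3,1.45,1.57,1.66):
    b=hg+.055*np.array([-u[0]*np.cos(t),-u[1]*np.cos(t),np.sin(t)]); print(t,z(b),b)
s,M=tool(); print('tcp-ball',z(s['tool_pos']+[0,0,.019]))
E
```

```text
hinge [492.76182776 415.0899175 ]
1.3 [483.30242016 311.80742211] [ 0.46608135 -0.23510897  0.1839957 ]
1.45 [498.24981491 316.23002985] [ 0.4582472  -0.23311203  0.18559921]
1.57 [510.24226157 321.47265001] [ 0.45186744 -0.23148582  0.18599998]
1.66 [519.12979676 326.35699463] [ 0.44707719 -0.23026477  0.18578132]
tcp-ball [497.06028039 313.54917899]
```

```bash
python3 - <<'E'
import cv2
im=cv2.imread("pics/side4.png")[155:205,400:450]
cv2.imwrite("pics/side4zz.png",cv2.resize(im,None,fx=11,fy=11,interpolation=cv2.INTER_CUBIC))
E
```

```text
(no output)
```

View pics/side4zz.png

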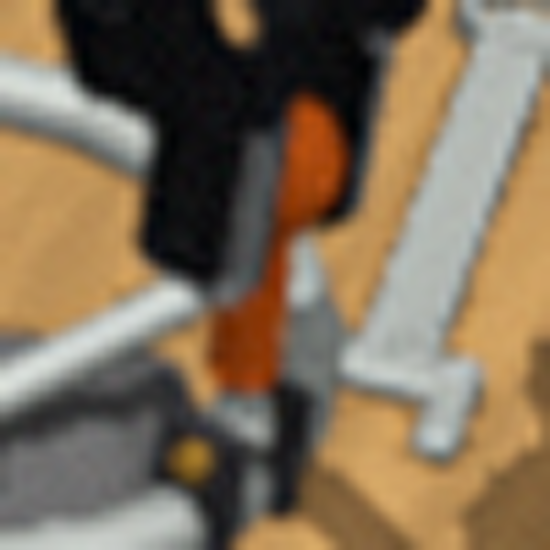

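View pics/top4.png

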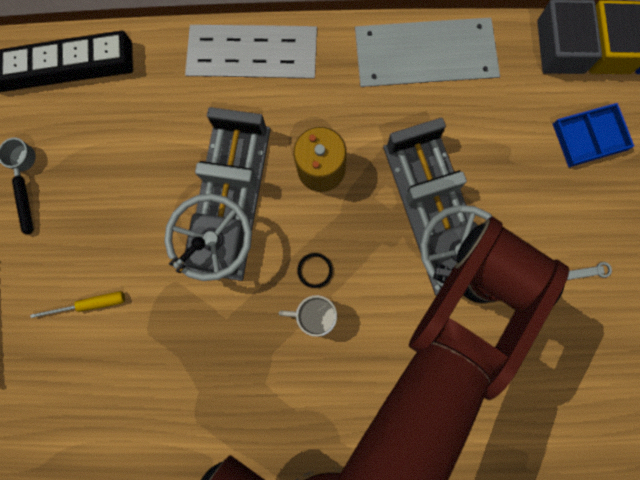

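```bash
python3 - <<'E'
from h import *
v=np.array([-6.59,1.83]); a=np.radians(-11.25)*np.arange(33)
p=np.c_[v[0]*np.cos(a)-v[1]*np.sin(a), v[0]*np.sin(a)+v[1]*np.cos(a)].round(2)
d=np.diff(p,axis=0).round(2)
for k in range(4): print([[*r,0] for r in d[8*k:8*k+8].tolist()], p[8*k+8]/100+[.5245,-.25])
E
```

```text
[[0.48, 1.25, 0], [0.72, 1.13, 0], [0.93, 0.97, 0], [1.09, 0.77, 0], [1.23, 0.55, 0], [1.31, 0.29, 0], [1.34, 0.03, 0], [1.32, -0.23, 0]] [ 0.5428 -0.1841]
[[1.25, -0.48, 0], [1.13, -0.72, 0], [0.97, -0.93, 0], [0.77, -1.09, 0], [0.55, -1.23, 0], [0.29, -1.31, 0], [0.03, -1.34, 0], [-0.23, -1.32, 0]] [ 0.5904 -0.2683]
[[-0.48, -1.25, 0], [-0.72, -1.13, 0], [-0.93, -0.97, 0], [-1.09, -0.77, 0], [-1.23, -0.55, 0], [-1.31, -0.29, 0], [-1.34, -0.03, 0], [-1.32, 0.23, 0]] [ 0.5062 -0.3159]
[[-1.25, 0.48, 0], [-1.13, 0.72, 0], [-0.97, 0.93, 0], [-0.77, 1.09, 0], [-0.55, 1.23, 0], [-0.29, 1.31, 0], [-0.03, 1.34, 0], [0.23, 1.32, 0]] [ 0.4586 -0.2317]
```

Emit:
{"api": "servo_tool", "payload": {"twist": [[0,0,0],[0,0,0],[0,0,0],[0,0,0]], "xyz": [[0,0,0.1],[0.48,1.25,0],[0.72,1.13,0],[0.93,0.97,0]], "fingers": [0.1,0.1,0.1,0.1]}}

```text
time: 6.28
tool_pos: [0.4793, -0.1975, 0.1689]
tool_rot: [0.434, 0.558, 0.434, -0.558]
contact_force: [-2.3, -0.9, 9.4]
gripper_width: 0.269
```

Emit:
{"api": "servo_tool", "payload": {"twist": [[0,0,0],[0,0,0],[0,0,0],[0,0,0],[0,0,0],[0,0,0]], "xyz": [[1.09,0.77,0],[1.23,0.55,0],[1.31,0.29,0],[1.34,0.03,0],[1.32,-0.23,0],[0,0,0]], "fingers": [0.1,0.1,0.1,0.1,0.1,0.1]}}

```text
time: 7.02
tool_pos: [0.544, -0.1809, 0.169]
tool_rot: [0.433, 0.56, 0.436, -0.556]
contact_force: [2.2, 7.3, 8.8]
gripper_width: 0.268
```

```bash
python3 - <<'E'
from h import *
im=vision.grab_frame("side"); cv2.imwrite("pics/side5z.png",cv2.resize(im[90:240,260:460,::-1],None,fx=4,fy=4,interpolation=cv2.INTER_CUBIC))
s,M=tool(); print(s['tool_pos'],s['contact_force'],s['gripper_width'])
E
```

```text
[ 0.54369173 -0.1808207   0.16897429] [2.86943475 8.87524943 8.06277719] 0.2630079156673428
```

View pics/side5z.png

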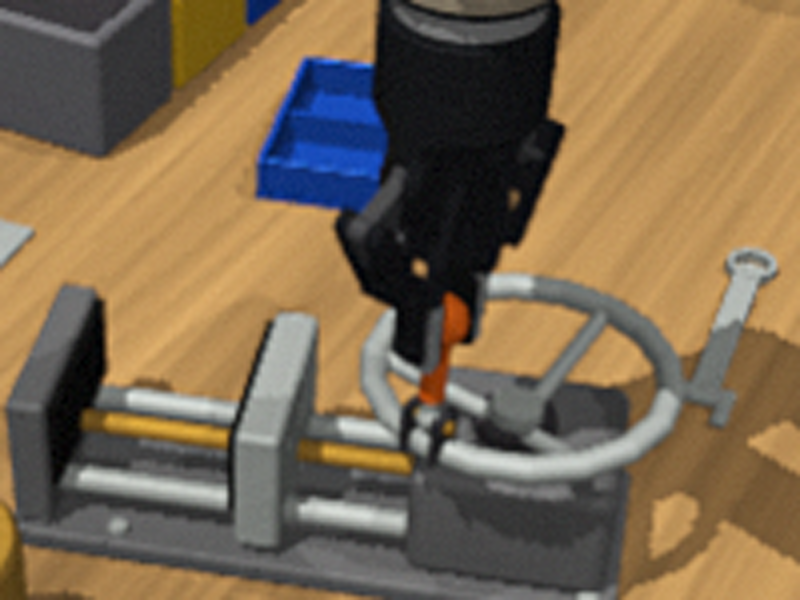

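Emit:
{"api": "servo_tool", "payload": {"twist": [[0,0,0],[0,0,0],[0,0,0]], "xyz": [[0.07,0.27,0.1],[0.08,0.27,0.1],[0,0,0]], "fingers": [0.1,0.1,0.1]}}

```text
time: 7.45
tool_pos: [0.5431, -0.1785, 0.1692]
tool_rot: [-0.433, -0.558, -0.435, 0.558]
contact_force: [1.5, 0.3, 2.1]
gripper_width: 0.269
```

```bash
python3 - <<'E'
from h import *
s,M=tool(); print(s['tool_pos'],s['contact_force'],s['gripper_width'])
v=np.array([1.98,7.12]); a=np.radians(-11.25)*np.arange(25)
p=np.c_[v[0]*np.cos(a)-v[1]*np.sin(a), v[0]*np.sin(a)+v[1]*np.cos(a)].round(2)
d=np.diff(p,axis=0).round(2)
for k in range(3): print([[*r,0] for r in d[8*k:8*k+8].tolist()], p[8*k+8]/100+[.5245,-.25])
E
```

```text
[ 0.54311226 -0.17846788  0.1691538 ] [1.50315572 0.30441242 2.05233244] 0.26851706864057184
[[1.35, -0.52, 0], [1.22, -0.78, 0], [1.05, -1.0, 0], [0.83, -1.19, 0], [0.59, -1.32, 0], [0.32, -1.41, 0], [0.03, -1.45, 0], [-0.25, -1.43, 0]] [ 0.5957 -0.2698]
[[-0.52, -1.35, 0], [-0.78, -1.22, 0], [-1.0, -1.05, 0], [-1.19, -0.83, 0], [-1.32, -0.59, 0], [-1.41, -0.32, 0], [-1.45, -0.03, 0], [-1.43, 0.25, 0]] [ 0.5047 -0.3212]
[[-1.35, 0.52, 0], [-1.22, 0.78, 0], [-1.05, 1.0, 0], [-0.83, 1.19, 0], [-0.59, 1.32, 0], [-0.32, 1.41, 0], [-0.03, 1.45, 0], [0.25, 1.43, 0]] [ 0.4533 -0.2302]
```

Forces are now almost zero, so the handle is truly upright. I'll continue clockwise.

Emit:
{"api": "servo_tool", "payload": {"twist": [[0,0,0],[0,0,0],[0,0,0],[0,0,0],[0,0,0],[0,0,0],[0,0,0],[0,0,0]], "xyz": [[1.35,-0.52,0],[1.22,-0.78,0],[1.05,-1.0,0],[0.83,-1.19,0],[0.59,-1.32,0],[0.32,-1.41,0],[0.03,-1.45,0],[-0.25,-1.43,0]], "fingers": [0.1,0.1,0.1,0.1,0.1,0.1,0.1,0.1]}}

```text
time: 8.45
tool_pos: [0.5941, -0.2712, 0.169]
tool_rot: [-0.433, -0.558, -0.434, 0.559]
contact_force: [0.0, 2.2, -1.8]
gripper_width: 0.266
```

Emit:
{"api": "servo_tool", "payload": {"twist": [[0,0,0],[0,0,0]], "xyz": [[0,0,0],[0,0,0]], "fingers": [0.1,0.1]}}

```text
time: 8.7
tool_pos: [0.5944, -0.2702, 0.1691]
tool_rot: [-0.434, -0.558, -0.434, 0.559]
contact_force: [0.8, -0.7, -4.6]
gripper_width: 0.268
```

Emit:
{"api": "servo_tool", "payload": {"twist": [[0,0,0],[0,0,0],[0,0,0],[0,0,0],[0,0,0],[0,0,0],[0,0,0],[0,0,0]], "xyz": [[-0.52,-1.35,-0.05],[-0.78,-1.22,0],[-1.0,-1.05,0],[-1.19,-0.83,0],[-1.32,-0.59,0],[-1.41,-0.32,0],[-1.45,-0.03,0],[-1.43,0.25,0]], "fingers": [0.1,0.1,0.1,0.1,0.1,0.1,0.1,0.1]}}

```text
time: 9.7
tool_pos: [0.5026, -0.3216, 0.1694]
tool_rot: [-0.434, -0.558, -0.434, 0.559]
contact_force: [-0.2, -3.3, -4.9]
gripper_width: 0.265
```

Emit:
{"api": "servo_tool", "payload": {"twist": [[0,0,0],[0,0,0]], "xyz": [[0,0,0],[0,0,0]], "fingers": [0.1,0.1]}}

```text
time: 9.95
tool_pos: [0.5029, -0.3215, 0.1693]
tool_rot: [-0.434, -0.558, -0.434, 0.559]
contact_force: [-1.4, -5.0, -4.9]
gripper_width: 0.27
```

Emit:
{"api": "servo_tool", "payload": {"twist": [[0,0,0],[0,0,0],[0,0,0],[0,0,0],[0,0,0],[0,0,0],[0,0,0],[0,0,0]], "xyz": [[-1.35,0.52,-0.1],[-1.22,0.78,0],[-1.05,1.0,0],[-0.83,1.19,0],[-0.59,1.32,0],[-0.32,1.41,0],[-0.03,1.45,0],[0.25,1.43,0]], "fingers": [0.1,0.1,0.1,0.1,0.1,0.1,0.1,0.1]}}

```text
time: 10.95
tool_pos: [0.4528, -0.2297, 0.169]
tool_rot: [-0.434, -0.558, -0.434, 0.558]
contact_force: [0.3, -1.5, 4.4]
gripper_width: 0.27
```

Emit:
{"api": "servo_tool", "payload": {"twist": [[0,0,0],[0,0,0]], "xyz": [[0,0,0],[0,0,0]], "fingers": [0.1,0.1]}}

```text
time: 11.2
tool_pos: [0.453, -0.2293, 0.1691]
tool_rot: [0.434, 0.558, 0.434, -0.558]
contact_force: [-0.6, 1.3, 6.3]
gripper_width: 0.272
```

```bash
python3 - <<'E'
from h import *
im=vision.grab_frame("side"); cv2.imwrite("pics/side6z.png",cv2.resize(im[90:240,260:460,::-1],None,fx=4,fy=4,interpolation=cv2.INTER_CUBIC))
im=vision.grab_frame("top"); cv2.imwrite("pics/top6z.png",cv2.resize(im[110:310,380:540,::-1],None,fx=3,fy=3,interpolation=cv2.INTER_CUBIC))
for i in('side','top'): print(i,vision.spot_in(i,'jaw_top')[:2])
s,M=tool(); print(s['tool_pos'],s['contact_force'],s['gripper_width'],s['time'])
E
```

```text
side [{'extent': [340.8, 199.2, 25.3, 60.4], 'score': 0.56}, {'extent': [241.0, 354.8, 114.2, 100.3], 'score': 0.54}]
top [{'extent': [441.6, 199.6, 60.9, 39.8], 'score': 0.86}]
[ 0.45297533 -0.22945875  0.16901796] [0.52441285 0.42732292 6.70695965] 0.2726428451147776 11.4
```

View pics/side6z.png

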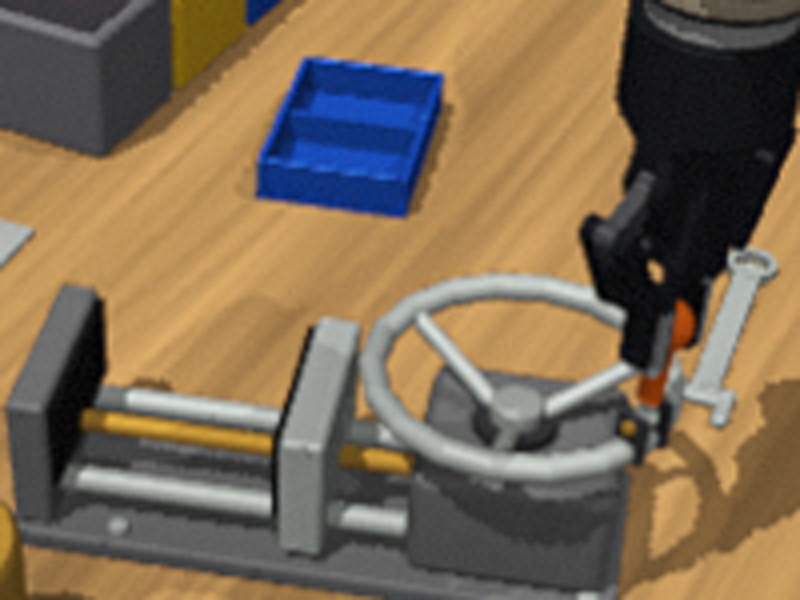

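View pics/top6z.png

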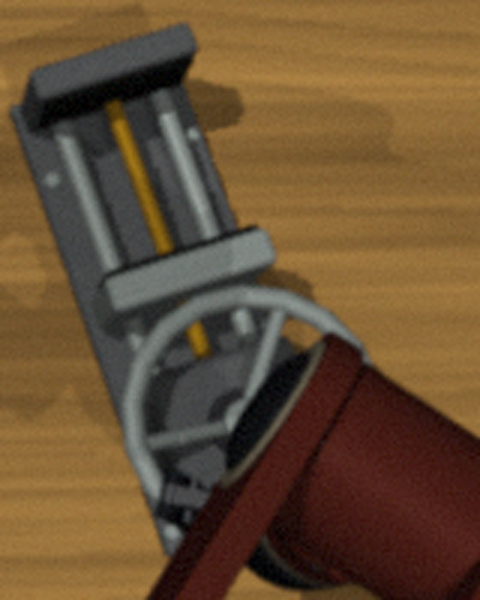

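```bash
python3 - <<'E'
from h import *
a=cv2.imread('pics/top0.png'); b=vision.grab_frame('top')[:,:,::-1].copy(); cv2.imwrite('pics/top7.png',b)
sa=cv2.imread('pics/side0.png'); sb=vision.grab_frame('side')[:,:,::-1].copy(); cv2.imwrite('pics/side7.png',sb)
def tm(n,a,b,c,h):
    (x,y)=c; t=a[y-h[1]:y+h[1],x-h[0]:x+h[0]]; best=None
    r=cv2.matchTemplate(cv2.resize(b,None,fx=4,fy=4,interpolation=3),cv2.resize(t,None,fx=4,fy=4,interpolation=3),cv2.TM_CCOEFF_NORMED)
    r2=r[4*(y-40):4*(y+40),4*(x-h[0]-30):4*(x-h[0]+60)]
    _,v,_,l=cv2.minMaxLoc(r2); d=np.array([l[0]+4*(x-h[0]-30)-4*(x-h[0]), l[1]+4*(y-40)-4*(y-h[1])])/4
    p=atz(n,c,.095);q=atz(n,np.array(c)+d,.095); print(n,v,d,(q-p)*1000,np.linalg.norm(q-p)*1000)
tm('top',a,b,(438,186),(32,18)); tm('side',sa,sb,(327,178),(18,14)); tm('side',sa,sb,(325,195),(14,28))
E
```

```text
top 0.7326493859291077 [ 5. 15.] [-2.91012355e+01 -8.10224044e+00  2.22044605e-13] 30.208081850532206
side 0.7867839336395264 [14.  2.] [-28.68228015  -8.37923953   0.        ] 29.881178854158257
side 0.9423395991325378 [14.  2.] [-27.48679258  -8.3044336    0.        ] 28.71388834062976
```

```bash
python3 - <<'E'
from h import *
th=np.linspace(1.56,.03,17); u=np.array([.9636,-.267])
p=(np.c_[(.055*np.cos(th))[:,None]*u,.055*np.sin(th)]*100).round(2)
d=np.diff(p,axis=0).round(2).tolist(); print(d[:8]);print(d[8:])
E
```

```text
[[0.5, -0.14, -0.03], [0.5, -0.13, -0.08], [0.49, -0.14, -0.13], [0.48, -0.13, -0.18], [0.46, -0.13, -0.22], [0.43, -0.12, -0.27], [0.41, -0.11, -0.31], [0.38, -0.11, -0.35]]
[[0.35, -0.09, -0.39], [0.3, -0.09, -0.42], [0.27, -0.07, -0.44], [0.23, -0.07, -0.48], [0.18, -0.05, -0.49], [0.13, -0.03, -0.5], [0.09, -0.03, -0.52], [0.04, -0.01, -0.53]]
```

Emit:
{"api": "servo_tool", "payload": {"twist": [[0,0,0],[0,0,0],[0,0,0],[0,0,0],[0,0,0],[0,0,0],[0,0,0],[0,0,0]], "xyz": [[0.5,-0.14,-0.03],[0.5,-0.13,-0.08],[0.49,-0.14,-0.13],[0.48,-0.13,-0.18],[0.46,-0.13,-0.22],[0.43,-0.12,-0.27],[0.41,-0.11,-0.31],[0.38,-0.11,-0.35]], "fingers": [0.1,0.1,0.1,0.1,0.1,0.1,0.1,0.1]}}

```text
time: 12.5
tool_pos: [0.4913, -0.2405, 0.1542]
tool_rot: [0.436, 0.559, 0.432, -0.557]
contact_force: [3.1, -2.1, 5.5]
gripper_width: 0.268
```

Emit:
{"api": "servo_tool", "payload": {"twist": [[0,0,0],[0,0,0],[0,0,0],[0,0,0],[0,0,0],[0,0,0],[0,0,0],[0,0,0]], "xyz": [[0.35,-0.09,-0.39],[0.3,-0.09,-0.42],[0.27,-0.07,-0.44],[0.23,-0.07,-0.48],[0.18,-0.05,-0.49],[0.13,-0.03,-0.5],[0.09,-0.03,-0.52],[0.04,-0.01,-0.53]], "fingers": [0.1,0.1,0.1,0.1,0.1,0.1,0.1,0.1]}}

```text
time: 13.5
tool_pos: [0.508, -0.2453, 0.1161]
tool_rot: [0.436, 0.56, 0.432, -0.557]
contact_force: [7.2, -3.5, 1.1]
gripper_width: 0.263
```

Emit:
{"api": "servo_tool", "payload": {"twist": [[0,0,0],[0,0,0]], "xyz": [[0,0,0],[0,0,0]], "fingers": [0.1,0.1]}}

```text
time: 13.75
tool_pos: [0.5079, -0.2453, 0.1157]
tool_rot: [0.436, 0.56, 0.432, -0.557]
contact_force: [9.7, -3.5, -1.0]
gripper_width: 0.265
```

```bash
python3 - <<'E'
from h import *
im=vision.grab_frame("side"); cv2.imwrite("pics/side8z.png",cv2.resize(im[90:240,260:460,::-1],None,fx=4,fy=4,interpolation=cv2.INTER_CUBIC))
s,M=tool(); print(s['tool_pos'],s['contact_force'],s['gripper_width'],s['time'])
E
```

```text
[ 0.50793732 -0.24534938  0.11577724] [ 9.3797477  -3.79850127 -0.01388754] 0.26491561435696864 13.8
```

View pics/side8z.png

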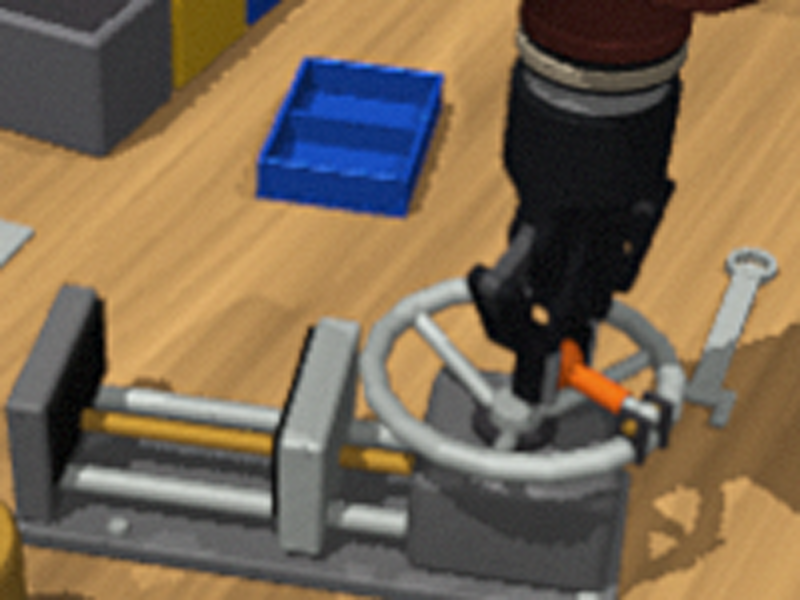

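Emit:
{"api": "servo_tool", "payload": {"twist": [[0,0,0],[0,0,0],[0,0,0],[0,0,0],[0,0,0]], "xyz": [[0.25,-0.07,-0.15],[0,0,0],[0,0,0],[0,0,0],[0,0,0]], "fingers": [0.1,0.1,0.47,0.47,0.47]}}

```text
time: 14.42
tool_pos: [0.5069, -0.245, 0.1126]
tool_rot: [-0.433, -0.558, -0.435, 0.558]
contact_force: [0.3, 0.1, 0.4]
gripper_width: 0.468
```

Emit:
{"api": "servo_tool", "payload": {"twist": [[0,0,0],[0,0,0],[0,0,0],[0,0,0],[0,0,0],[0,0,0],[0,0,0]], "xyz": [[0,0,0.5],[0,0,1],[0,0,2],[0,0,4],[0,0,5],[0,0,5],[0,0,0]], "fingers": [0.47,0.47,0.47,0.47,0.47,0.47,0.47]}}

```text
time: 15.3
tool_pos: [0.5098, -0.247, 0.2968]
tool_rot: [0.438, 0.56, 0.43, -0.557]
contact_force: [-0.1, -0.4, -0.4]
gripper_width: 0.469
```

Emit:
{"api": "servo_tool", "payload": {"twist": [[0,0,0],[0,0,0],[0,0,0],[0,0,0],[0,0,0],[0,0,0],[0,0,0],[0,0,0]], "xyz": [[-2,-4,0],[-3,-4,0],[-3,-4,0],[-3,-4,0],[-3,-4,0],[-3,-4,0],[-3,-4,0],[0,0,0]], "fingers": [0.47,0.47,0.47,0.47,0.47,0.47,0.47,0.47]}}

```text
time: 16.3
tool_pos: [0.3052, -0.5273, 0.288]
tool_rot: [-0.432, -0.559, -0.433, 0.559]
contact_force: [0.1, 1.0, -0.2]
gripper_width: 0.472
```

```bash
python3 - <<'E'
from h import *
im=vision.grab_frame("side"); cv2.imwrite("pics/side9.png",im[:,:,::-1]);cv2.imwrite("pics/side9z.png",cv2.resize(im[130:260,280:480,::-1],None,fx=4,fy=4,interpolation=cv2.INTER_CUBIC))
im=vision.grab_frame("top"); cv2.imwrite("pics/top9.png",im[:,:,::-1]); cv2.imwrite("pics/top9z.png",cv2.resize(im[140:340,390:550,::-1],None,fx=3,fy=3,interpolation=cv2.INTER_CUBIC))
s,M=tool(); print(s['tool_pos'],s['contact_force'],s['gripper_width'],s['time'])
E
```

```text
[ 0.3073176  -0.5253287   0.28819027] [-0.27057219 -0.46953711  0.08235855] 0.47151309400180774 16.4
```

View pics/side9z.png

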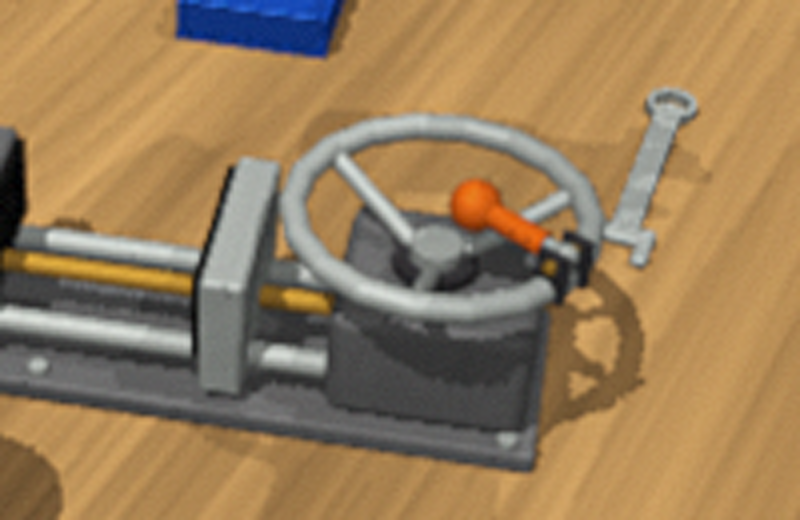

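View pics/top9z.png

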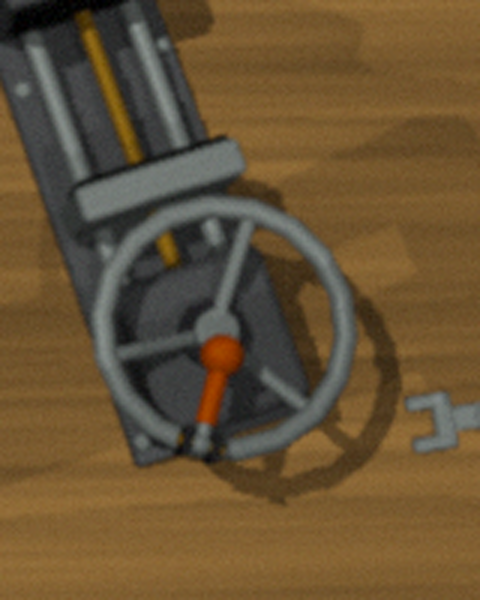

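```bash
python3 - <<'E'
from h import *
b,f=tri([464,258],[398.4,180.9]); print(b,f,'theta',np.arcsin((b[2]-.131)/.055))
def rng(n):
    a=cv2.imread(f'pics/{n}0.png');b=cv2.imread(f'pics/{n}9.png');return a,b
for n,c,h in(('top',(438,186),(32,18)),('side',(327,178),(18,14))):
    a,b=rng(n);x,y=c;t=a[y-h[1]:y+h[1],x-h[0]:x+h[0]]
    roi=b[y-h[1]-10:y+h[1]+30,x-h[0]-10:x+h[0]+30]
    r=cv2.matchTemplate(cv2.resize(roi,None,fx=4,fy=4,interpolation=3),cv2.resize(t,None,fx=4,fy=4,interpolation=3),cv2.TM_CCOEFF_NORMED)
    _,v,_,l=cv2.minMaxLoc(r); d=np.array(l)/4-10
    print(n,v,d,np.linalg.norm(atz(n,np.array(c)+d,.095)-atz(n,c,.095))*1000)
E
```

```text
[ 0.50782891 -0.24577559  0.12994598] [-0.03090851 -0.09817675  0.11012805  0.02147776] theta -0.019165227315327004
top 0.7431144714355469 [ 5. 15.] 30.208081850532206
side 0.7940138578414917 [14.  2.] 29.881178854158257
```

View pics/top9.png

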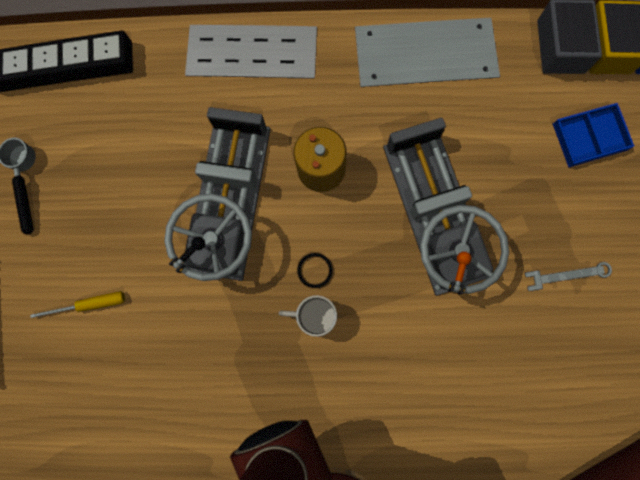

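The handle is flat (about 0 rad), the jaw is back 30 mm, the other clamp hasn't moved and the arm is clear of everything. I'm handing the job in.

```bash
python3 -c "
from plant import job; print(job.job_done())"
```

```text
the job is handed in; nothing more can be done
None
```

I swung the orange handle (right-hand clamp) upright, turned its wheel one full turn clockwise, folded the handle flat, let go and backed the arm away. The job was handed in at about 16.4 s of the 61 s allowed.

**Last checks:**
- **Jaw:** it sits about 30 mm back from its start (30.2 mm from the top camera, 29.9 mm from the side). The image matches behind those figures scored only 0.74 and 0.79. A second side match, taken before the handle was folded, gave 28.7 mm, still within 26–34 mm. The spokes are back in their starting position in the pictures.
- **Handle:** it reads about 0 rad (-0.02 measured), so it is flat.
- **Other clamp:** the black-handled wheel looks unmoved.
- **Contact:** the arm is clear and the force at the wrist is about zero.

**Handle angle during the turn:** for the first quarter turn the handle leaned slightly inward, at about 1.45–1.47 rad, and the force rose to about 12 N. Moving the grip 5.5 mm outward brought it down to under 3 N. The rest of the turn stayed near upright, with forces of about 7 N or less at each stop. No other check failed.

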